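Lock the tube shaker's hold-down cover with its snap cap

ROBOT

A 6-joint arm with a two-finger parallel gripper is mounted at the origin on the work surface. World frame = base frame: x ahead of the robot, y to its left, z up, the work surface at z = 0. Lengths are in m, angles in rad, forces in N, time in s.
With the tool pointing down it reaches from about 0.3 to 0.85 m from the base axis. Payload 5.4 kg.
Tool frame: the origin (TCP) lies where the fingers leave the gripper's body, on its centre line; the fingertips stand robot.nose_length ahead of it and the grasp point (between the pads) lies 54 mm ahead of it (robot.nose_length is the distance from the TCP to the fingertips, in m); z points along the fingers, y is the direction in which the jaws open and shut (so a half turn about z gives the same grasp; the last joint's range is limited). The gripper opens to 85 mm and grips with 20 to 120 N. Pads are 22 mm wide; open, the fingers measure 114 mm over their backs; the gripper's body (76 mm by 85 mm) begins 54 mm behind the grasp point. The pads swing forward as they close: fully open they stand 13 mm farther back than shut.
Start: joints at [0.929, 0.158, 1.597, -0, 1.386, -0.21], TCP at [0.241, 0.522, 0.304] pointing down, gripper open.
Joint ranges: [-2.91, 2.91], [-0.94, 2.29], [0.18, 2.7], [-1.29, 4.43], [0.17, 2.64], [-3, 3]. Speed limits (rad/s): [2.57, 2.57, 3.14, 3.14, 3.14, 3.14].

INTERFACE

Orientations are given as a unit quaternion [w, x, y, z].
In Python, from rig import robot, eyes gives the robot as it stands.
- The arm moves only by the tool step_arm, never from a script. Its argument "rows" is one flat list of numbers, 7 for each row, row after row: the shift along the tool's x, y, z in m, then the turn, a rotation vector about the tool's x, y, z in degrees, then the opening, from 0 (shut) to 1 (fully open). In form: [tx, ty, tz, wx, wy, wz, claw, tx, ty, tz, wx, wy, wz, claw, ...]. A call has 1 to 20 rows; each row shifts and turns the commanded pose from where the row before left it, along the tool's axes as they then stand; what a row does not reach is not made up. A row lasts 1/8 s, in which the tool goes at most 62.5 mm and 10.7 degrees, less where a joint would pass 70% of its speed; a pose out of reach is approached as far as the arm can. A call is refused whole if a number of a shift passes 0.0625 or a number of a turn 10.7, either way. A call with a gripper value outside its range is refused whole. The fingers move at their own pace and stop on an object; the grip force is fixed at half the most. Time passes only in rows, so rows that do not move let the fingers close. It gives the time, the measured TCP pose, the force and the opening at its end, in the units of the state.
- robot.state(): the state, without advancing time (a new reading comes with each control period).
- eyes.read_camera(name): name is "scene" or "top" or "wrist"; returns (picture, depth): 480x640x3 uint8, red, green, blue; 480x640 float32, m along the optical axis (not along the pixel's ray), 0 where there is no reading.
- eyes.camera_info(name): a dict with "camera_matrix" (3x3 intrinsics, pixels), "R" (3x3) and "t" (3): a world point X has camera coordinates R X + t; the wrist camera has in their place "T_tool_cam" (4x4, takes a point from camera to tool coordinates, whose origin is the TCP and whose axes are the flange's). Camera axes: x right, y down, z forward; pixel columns grow to the right and rows downward; lengths in m; the calibration is good to about 2 mm. The wrist camera is an equidistant fisheye: a pixel r from the principal point sees the ray r / f radians off the axis. A picture is of the moment at which its call begins: read the wrist's pose just before it. camera_info takes no time and is no camera call.
- robot.sign_off(): hands the job in, once; it reports no verdict.
The state is a dict: "time_s": time; "joint_positions": joint angles; "qvel": joint speeds; "tau": joint torques, N m; "ee_pos": TCP position; "tcp_rot": TCP orientation; "contact_force": force on the tool from outside, world axes, zero at the start; "moment": the same for the moment, N m; "finger_gap": finger opening in m.
Only numpy, scipy, OpenCV 4.12 (cv2) and the standard library are available. Lean on these libraries where they do the work, as an engineer would, in place of code of your own. Each camera call takes 0.05 s, during which the arm holds its last target.

TASK

Get the tube shaker ready to run: fold its raised blue hold-down cover all the way down, so that the stud comes up through the hole in it, then fetch the orange snap cap from the bench and press it onto the stud until it clicks and sits fully home. Do not let up after the click: the job finishes while you are still pressing the seated cap down firmly (some 10 N, no release, no backing off). Leave the other things on the bench where they are.

Things in the scene. Friction and masses are not known exactly. Their poses are not given: they have to be found in the camera images.
- cover (a joint): Hinge of the shaker's blue hold-down cover, rad: 0 = folded flat on the shaker (a stop), grows as the cover is lifted (starts raised, 0.8 to 1.3). Stiff: it stays where it is left (friction about 0.3 N m, some 3 N at the free edge moves it). A push on its outer (upper) face near the free edge folds it down.
- cover_hinge (a point): Middle of the cover's hinge line, on the robot's side of the shaker. Axes turn with the cover: x from hinge to free edge, y along the hinge, z out of its outer (upper) face, which the raised cover shows to the robot. The cover is a flat plate 140 (x) by 140 (y, centred) by 5 mm with its underside on the hinge line; a 34 mm hole centred 75 mm from the hinge goes over the stud.
- cover_edge (a point): Middle of the cover's free edge, on its outer face: 140 mm along x and 5 mm along z from cover_hinge, same axes.
- stud_seat (a point): On the upright steel stud's axis, at the top of its 28 mm wide shoulder, where the cap's underside must come to rest; 99 mm above the bench. x is level, from the cover's hinge line (75 mm away, 7 mm lower) to the free edge of the shut cover, whose upper face is then 2 mm below this point. The stud rises 28 mm more: 18 mm thick, the last 7 mm a cone down to 8 mm.
- cap_center (a point): Centre of the orange snap cap, on its axis, 25 mm from underside and top; z up its axis. It stands on the bench, open end down: a flange 44 mm wide, 4 mm high at the foot, above it a round grip 32 mm wide up to the flat closed top. 28 to 56 g; mouth 21 mm wide, hollow 34 mm deep. Fully home, this point is 25 mm above stud_seat.
- cap: The same orange cap; origin at the centre of its underside. Set on the stud it first rests on the catches, underside about 15 mm above the shoulder. Pressing it on takes a force that peaks at some 10 to 15 N about 11 mm above the shoulder; 6 mm above it the catches spring out over the cap's lip, the force drops to nothing (the click) and the cap goes on down to the shoulder.
- shaker: The same tube shaker, fixed to the bench: white housing 200 x 190 mm, 127 mm high to the stud's tip, blue cover, stud in the middle; origin on the bench under the stud. Four sprung brass catches, 10 mm above the stud's shoulder, bulge to 25 mm across.
- jar_mid (a point): Bystander: small amber jar with a black lid, 44 mm wide, 55 mm high; its centre.
- stopper_mid (a point): Bystander: dark rubber cone stopper, 40 mm wide at the foot, 38 mm high; its centre.
- reagent_mid (a point): Bystander: amber reagent bottle, 72 mm wide, 150 mm high; its centre.
- beaker_mid (a point): Bystander: glass beaker, 68 mm wide, 85 mm high; its centre.
- beaker2_mid (a point): Bystander: glass beaker, 80 mm wide, 100 mm high; its centre.
- flask_mid (a point): Bystander: conical glass flask, 80 mm wide, 115 mm high; its centre.
- spatula_grip (a point): Bystander: steel spatula, 180 mm long, lying flat; a point on its handle.
Mind the look-alikes: they are no part of the job. Several things look just like the cap: the one meant starts nearest to the robot's base.

How it is judged:
By the outcome, as a careful person would: the job done as asked, in the order asked, and still so for the second after the job is handed in, while the arm keeps its last pose, push and grip.
It also fails if it takes over 67 s, if anything falls off the work surface, if the arm or the gripper's body presses on something with over 40 N, if the wrist force passes 120 N, or if a joint passes its speed limit or range.

## Working session

There is one attempt and no reset: what is moved stays moved. The work goes in short steps, Python scripts to look and compute and a tool call to move; the robot and the scene stay as the last step left them, time stands still between calls to the robot, and variables do not carry over. Pictures are saved under pics/ and viewed, and the job is handed in when it is done.

Besides the shell and the picture viewer there is one more tool, called after ">>>" as name(argument=value, ...), one argument or row to a line, values as JSON. step_arm: Moves the arm, as the interface text tells. Its arguments: {"type":"object","properties":{"rows":{"type":"array","items":{"type":"number"}}},"required":["rows"]}

```bash
ls; mkdir -p pics; cat > h.py <<'E'
import numpy as np, cv2
from rig import robot, eyes
def save(n,im): cv2.imwrite('pics/'+n+'.png', im[:,:,::-1])
def pts(name,depth):
    i=eyes.camera_info(name);K=np.array(i['camera_matrix']);R=np.array(i['R']);t=np.array(i['t'])
    v,u=np.mgrid[0:480,0:640]
    c=np.stack([(u-K[0,2])/K[0,0]*depth,(v-K[1,2])/K[1,1]*depth,depth],-1)
    return (c-t)@R
E
python3 - <<'E'
from h import *
s=robot.state();print(s, robot.nose_length)
for n in ['scene','top']:
    p,d=eyes.read_camera(n);save(n+'0',p);np.savez(n+'0.npz',p=p,d=d)
    print(n,eyes.camera_info(n))
p,d=eyes.read_camera('wrist');save('wrist0',p);print(eyes.camera_info('wrist'))
E
```

```text
pics
{'time_s': 0.0, 'joint_positions': array([ 9.28899987e-01,  1.59033953e-01,  1.59822210e+00,  6.44489580e-06,
        1.38618659e+00, -2.10096499e-01]), 'qvel': array([-1.32925061e-05,  2.15118363e-03, -5.38401438e-04,  6.01780597e-04,
       -2.75355179e-04, -9.01042133e-04]), 'tau': array([-3.68630399e-04, -3.95999336e+01, -3.31432271e+01, -1.42430308e-04,
        8.50288983e-03,  1.61115418e-05]), 'ee_pos': array([0.24037662, 0.52184054, 0.30293032]), 'tcp_rot': array([-3.85118891e-04,  2.14227032e-01,  9.76783458e-01, -8.41018488e-04]), 'contact_force': array([0.33741422, 0.35210211, 0.29873343]), 'moment': array([-0.00548001, -0.01182858,  0.01708384]), 'finger_gap': 0.08535839287873571} 0.0726
scene {'camera_matrix': array([[572.29998342,   0.        , 318.48847614],
       [  0.        , 572.29998342, 234.96088135],
       [  0.        ,   0.        ,   1.        ]]), 'R': array([[-0.84732886,  0.53104784,  0.00468975],
       [ 0.40925637,  0.65857775, -0.63149392],
       [-0.33844205, -0.53316371, -0.77536665]]), 't': array([ 0.4887051 , -0.1479366 ,  1.57861283])}
top
[... 206 characters left out ...]
66065,  0.02352829],
       [-0.99271456,  0.00827335, -0.1202055 ],
       [ 0.11997005, -0.0247008 , -0.99247018]]), 't': array([-0.03838085,  0.56905198,  1.22265896])}
{'camera_matrix': array([[371.64829954,   0.        , 316.46388431],
       [  0.        , 371.64829954, 241.86288758],
       [  0.        ,   0.        ,   1.        ]]), 'T_tool_cam': array([[ 1.14353505e-04, -9.62622838e-01, -2.70845453e-01,
         6.85313165e-02],
       [ 9.99999986e-01,  7.74429903e-05,  1.46966147e-04,
        -2.86489630e-04],
       [-1.20497887e-04, -2.70845466e-01,  9.62622833e-01,
        -6.92379026e-02],
       [ 0.00000000e+00,  0.00000000e+00,  0.00000000e+00,
         1.00000000e+00]])}
```

View pics/scene0.png

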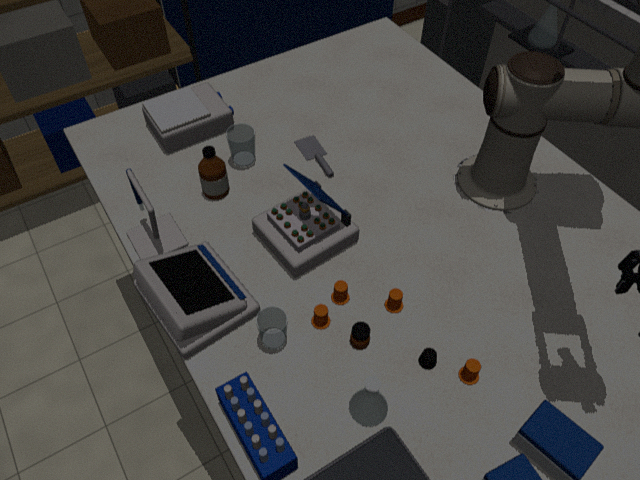

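View pics/top0.png

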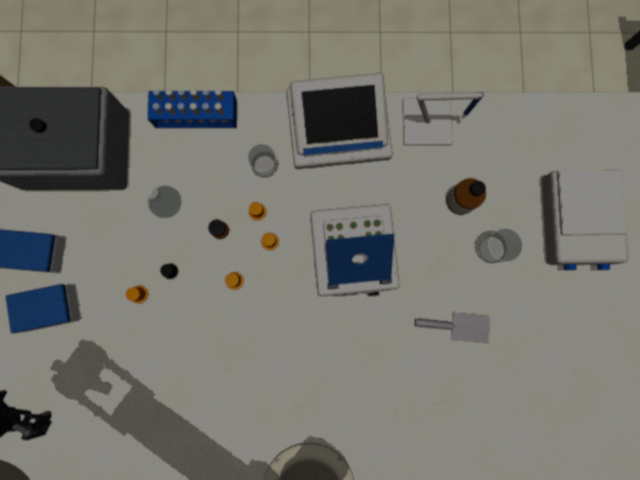

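View pics/wrist0.png

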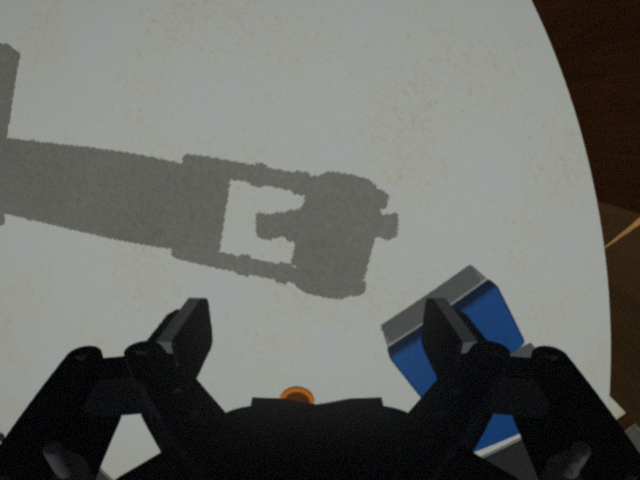

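The scene view shows four orange caps, at (470,370), (395,300), (340,291) and (320,316). In the top view they are at (137,294), (234,280), (270,240) and (257,211). The shaker is at about (305,225) in scene, with its blue cover raised. I'll measure all of these now.

```bash
cat > m.py <<'E'
from h import *
for n in ['top','scene']:
    z=np.load(n+'0.npz');p,d=z['p'],z['d'];P=pts(n,d)
    hsv=cv2.cvtColor(p,cv2.COLOR_RGB2HSV)
    m=cv2.inRange(hsv,(5,150,100),(20,255,255))
    k,l,st,c=cv2.connectedComponentsWithStats(m)
    for i in range(1,k):
        if st[i,4]<60: continue
        q=P[(l==i)&(d>0)]; hi=q[(q[:,2]>0.046)&(q[:,2]<.056)]
        print(n,c[i].round(),st[i,4],'all',np.median(q,0).round(4),'zmax',q[:,2].max().round(3),'top',len(hi),((hi.min(0)+hi.max(0))/2).round(4) if len(hi) else '', 'r',np.hypot(*np.median(q,0)[:2]).round(3))
    b=cv2.inRange(hsv,(100,120,30),(125,255,255))
    k,l,st,c=cv2.connectedComponentsWithStats(b)
    for i in range(1,k):
        if st[i,4]<300: continue
        q=P[(l==i)&(d>0)];print('blue',n,c[i].round(),st[i,4],np.median(q,0).round(3),q.min(0).round(3),q.max(0).round(3))
        if (n=='top' and abs(c[i][0]-360)<30 and abs(c[i][1]-260)<20):
            mu=q.mean(0)
            for _ in range(3):
                u,s,vt=np.linalg.svd(q-mu,full_matrices=False); r=(q-mu)@vt[2]; q=q[abs(r)<.006]; mu=q.mean(0)
            nrm=vt[2]*np.sign(vt[2][2]); print('normal',nrm.round(4),'tilt',np.arccos(nrm[2]),'std',r.std(),'yaw of tilt',np.arctan2(-nrm[1],-nrm[0]))
            ax=-nrm.copy();ax[2]=0;ax/=np.linalg.norm(ax);th=np.arccos(nrm[2])
            ex=ax*np.cos(th)+np.array([0,0,1])*np.sin(th);ey=np.cross(nrm,ex)
            print('ex',ex.round(4),'ey',ey.round(4)); 
            a=(q-mu)@ex;b2=(q-mu)@ey;print('ext',np.percentile(a,[0,1,99,100]).round(4),np.percentile(b2,[0,1,99,100]).round(4))
            cen=mu+ex*(np.percentile(a,.5)+np.percentile(a,99.5))/2+ey*(np.percentile(b2,.5)+np.percentile(b2,99.5))/2
            print('cen',cen.round(4)); edge=cen+ex*.07; hin=cen-ex*.07-nrm*.005; print('edge',edge,'hinge',hin); print('stud from hinge',hin+ax*.075)
    # overall shaker housing
E
python3 m.py
python3 - <<'E'
from h import *
p=np.load('top0.npz')['p'];s=np.load('scene0.npz')['p']
a=cv2.resize(p[190:310,290:420],None,fx=4,fy=4);save('c1',np.minimum(255,a*1.5).astype(np.uint8))
a=cv2.resize(s[150:280,240:370],None,fx=4,fy=4);save('c2',np.minimum(255,a*1.5).astype(np.uint8))
E
```

```text
top [256. 210.] 191 all [0.6432 0.1181 0.0492] zmax 0.057 top 125 [0.6456 0.1201 0.051 ] r 0.654
top [269. 241.] 196 all [0.5704 0.0876 0.049 ] zmax 0.057 top 129 [0.5726 0.0899 0.0509] r 0.577
top [233. 280.] 195 all [0.4789 0.1699 0.0489] zmax 0.057 top 125 [0.4801 0.1731 0.0508] r 0.508
top [135. 294.] 195 all [0.4495 0.3947 0.0491] zmax 0.058 top 128 [0.4494 0.3974 0.051 ] r 0.598
blue top [193. 111.] 2279 [0.871 0.268 0.068] [0.852 0.171 0.001] [0.924 0.369 0.107]
blue top [343. 148.] 421 [ 0.787 -0.087  0.059] [ 0.773 -0.179  0.051] [0.802 0.005 0.066]
blue top [ 25. 250.] 1904 [0.55  0.63  0.073] [0.504 0.572 0.056] [0.596 0.692 0.081]
blue top [359. 259.] 2678 [ 0.515 -0.112  0.157] [ 0.465 -0.182  0.092] [ 0.56  -0.042  0.211]
normal [-0.7898 -0.0688  0.6095] tilt 0.915320040957881 std 0.0014717069956957406 yaw of tilt 0.08686252106722278
ex [0.6072 0.0529 0.7928] ey [-0.0868  0.9962  0.    ]
ext [-0.0776 -0.0713  0.0641  0.0668] [-0.0683 -0.0666  0.0668  0.0681]
cen [ 0.5127 -0.1122  0.1526]
edge [ 0.55519229 -0.10845181  0.20812933] hinge [ 0.4741277  -0.11551104  0.094095
[... 390 characters left out ...]
zmax 0.055 top 108 [0.6465 0.1195 0.0505] r 0.657
scene [473. 365.] 144 all [0.4509 0.3968 0.0492] zmax 0.055 top 136 [0.4503 0.3965 0.0505] r 0.601
blue scene [ 62. 119.] 1419 [ 0.916 -1.428 -0.38 ] [ 0.792 -1.746 -0.544] [ 1.005 -1.345 -0.362]
blue scene [314. 189.] 430 [ 0.529 -0.1    0.173] [ 0.469 -0.177  0.102] [ 0.563 -0.039  0.209]
blue scene [222. 272.] 361 [ 0.788 -0.081  0.058] [ 0.773 -0.177  0.052] [0.804 0.008 0.065]
blue scene [256. 431.] 2789 [0.893 0.291 0.067] [ 0.856  0.17  -0.004] [0.925 0.37  0.105]
blue scene [562. 439.] 3101 [0.424 0.603 0.071] [0.369 0.532 0.059] [0.475 0.669 0.078]
blue scene [514. 470.] 856 [0.535 0.595 0.071] [0.503 0.574 0.065] [0.588 0.633 0.077]
```

View pics/c1.png

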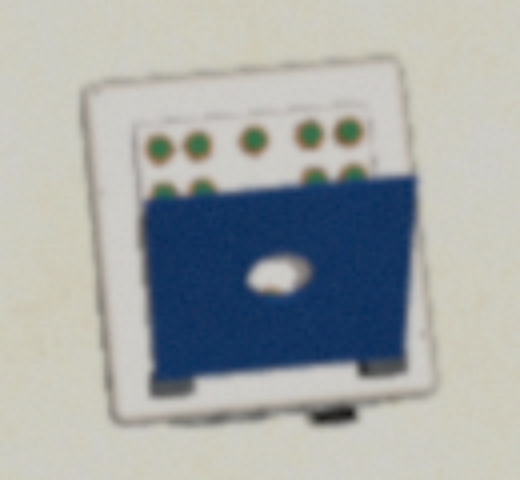

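View pics/c2.png

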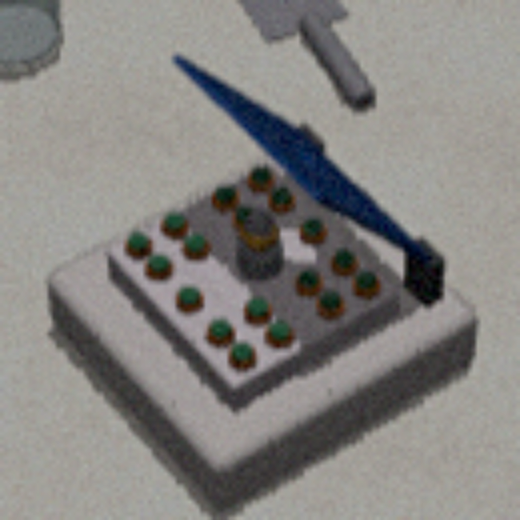

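Cap candidates in the top view, with distance from the base: (233,280) 0.51 m, (269,241) 0.58 m, (135,294) 0.60 m, (256,210) 0.65 m. The dark stopper at (169,271) and the jar at (218,229) are not caps. I choose the cap at top (233,280), scene (396,293), which is at world (0.481, 0.173).

The raised cover is at about 0.92 rad, with its hinge near (0.474, -0.1155). First I'll turn the tool to line up with the shaker and move in front of the cover with the gripper shut. I'll also check the chosen cap in a close crop.

```bash
python3 - <<'E'
from h import *
s=np.load('scene0.npz')['p']
save('c3',np.clip(cv2.resize(s[260:350,300:430],None,fx=5,fy=5)*1.4,0,255).astype(np.uint8))
E
```

```text
(no output)
```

View pics/c3.png

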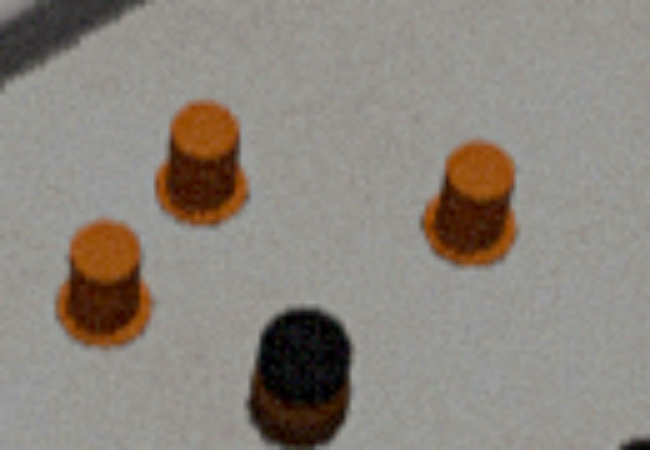

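>>> step_arm(
  rows=[0, 0, 0, 0, 0, 10, 0, 0, 0, 0, 0, 0, 10, 0, 0, 0, 0, 0, 0, 10, 0, 0, 0, 0, 0, 0, 10, 0, 0, 0, 0, 0, 0, 10, 0, 0, 0, 0, 0, 0, 10.3, 0, -0.0468, 0.01625, 0, 0, 0, 0, 0, -0.0468, 0.01625, 0, 0, 0, 0, 0, -0.0468, 0.01625, 0, 0, 0, 0, 0, -0.0468, 0.01625, 0, 0, 0, 0, 0, -0.0468, 0.01625, 0, 0, 0, 0, 0, -0.0468, 0.01625, 0, 0, 0, 0, 0, -0.0468, 0.01625, 0, 0, 0, 0, 0, -0.0468, 0.01625, 0, 0, 0, 0, 0, -0.0468, 0.01625, 0, 0, 0, 0, 0, -0.0468, 0.01625, 0, 0, 0, 0, 0, -0.0468, 0.01625, 0, 0, 0, 0, 0, -0.0468, 0.01625, 0, 0, 0, 0, 0],
)

```text
time_s: 2.4
ee_pos: [0.4838, -0.022, 0.3037]
tcp_rot: [-0.0, 0.676, 0.737, 0.0]
contact_force: [0.4, -0.5, -1.0]
finger_gap: -0.0001
```

The crop shows the chosen cap, at (470,200) in the crop, standing upright with its flange down and clear of the two look-alikes and the jar. I'll finish the approach.

>>> step_arm(
  rows=[-0.0468, 0.01625, 0, 0, 0, 0, 0, -0.0468, 0.01625, 0, 0, 0, 0, 0, 0, 0, 0, 0, 0, 0, 0, 0, 0, 0, 0, 0, 0, 0],
)

```text
time_s: 2.9
ee_pos: [0.5236, -0.1103, 0.3034]
tcp_rot: [-0.001, 0.676, 0.737, -0.0]
contact_force: [0.5, 0.7, -0.1]
finger_gap: -0.0001
```

```bash
python3 - <<'E'
from h import *
s=robot.state();print(s['ee_pos'],s['joint_positions'],s['contact_force'])
p,d=eyes.read_camera('scene');save('s1',np.clip(cv2.resize(p[120:280,220:420],None,fx=4,fy=4)*1.4,0,255).astype(np.uint8))
E
```

```text
[ 0.52357012 -0.11034907  0.30344967] [-4.33903193e-01  5.60465259e-02  1.70868327e+00  4.10420168e-04
  1.37823063e+00 -5.20467853e-01] [ 0.53723815  0.7430952  -0.14926445]
```

View pics/s1.png

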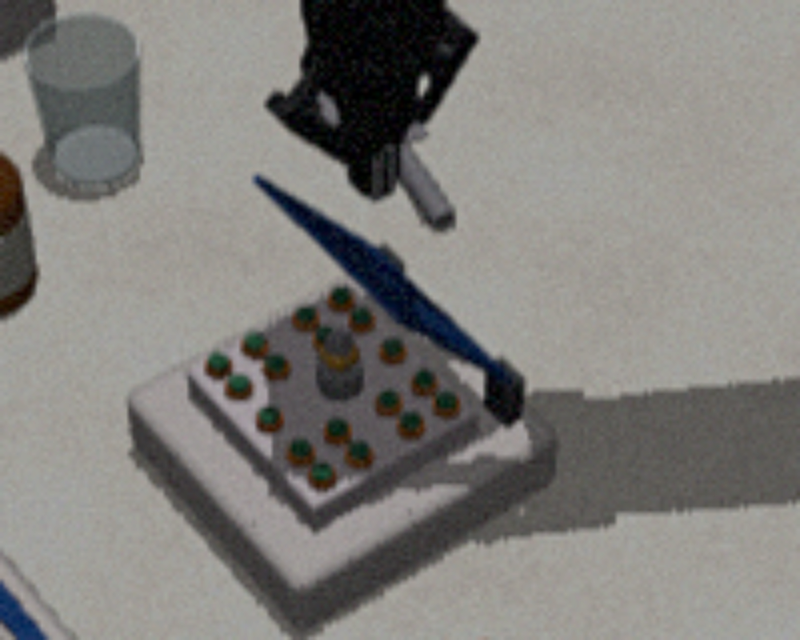

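The shut fingertips, at about (375,185), hang in front of the cover's outer face as planned. Next I push along the arc.

>>> step_arm(
  rows=[0, 0.003, 0.018, 0, 0, 0, 0, 0, 0.004, 0.018, 0, 0, 0, 0, 0, 0.0075, 0.0065, 0, 0, 0, 0, 0, 0.0077, 0.0065, 0, 0, 0, 0, 0, 0.006, 0.007, 0, 0, 0, 0, 0, 0.0058, 0.007, 0, 0, 0, 0, 0, 0.005, 0.0076, 0, 0, 0, 0, 0, 0.0047, 0.0076, 0, 0, 0, 0, 0, 0.0037, 0.0083, 0, 0, 0, 0, 0, 0.0036, 0.0082, 0, 0, 0, 0, 0, 0.0024, 0.0087, 0, 0, 0, 0, 0, 0.0023, 0.0086, 0, 0, 0, 0],
)

```text
time_s: 4.45
ee_pos: [0.5796, -0.1061, 0.1913]
tcp_rot: [0.0, 0.676, 0.737, 0.0]
contact_force: [0.2, -0.2, 2.2]
finger_gap: 0.0001
```

Contact force is 2.2 N upward, as expected for the cover. I'll finish down to the stop.

>>> step_arm(
  rows=[0, 0.001, 0.008, 0, 0, 0, 0, 0, 0.001, 0.007, 0, 0, 0, 0, 0, 0, 0.003, 0, 0, 0, 0, 0, 0, 0, 0, 0, 0, 0],
)

```text
time_s: 4.95
ee_pos: [0.5809, -0.1057, 0.1732]
tcp_rot: [-0.001, 0.676, 0.737, -0.0]
contact_force: [-0.6, 0.1, 0.5]
finger_gap: -0.0001
```

>>> step_arm(
  rows=[0, 0, 0.002, 0, 0, 0, 0, 0, 0, 0.002, 0, 0, 0, 0, 0, 0, 0, 0, 0, 0, 0],
)

```text
time_s: 5.32
ee_pos: [0.5813, -0.1059, 0.1697]
tcp_rot: [-0.0, 0.676, 0.737, -0.0]
contact_force: [-0.0, 0.1, 0.0]
finger_gap: 0.0002
```

>>> step_arm(
  rows=[0, 0, 0.001, 0, 0, 0, 0, 0, 0, 0.001, 0, 0, 0, 0, 0, 0, 0, 0, 0, 0, 0],
)

```text
time_s: 5.7
ee_pos: [0.5815, -0.1059, 0.1695]
tcp_rot: [-0.0, 0.676, 0.737, -0.0]
contact_force: [-5.3, 1.5, 11.4]
finger_gap: -0.0001
```

The stop is reached: 11 N with the tips at z = 0.097, which is the shut cover's face height. Now I lift, open the gripper and travel over the cap.

>>> step_arm(
  rows=[0, 0, -0.02, 0, 0, 0, 0, 0, 0, -0.05, 0, 0, 0, 0, 0, 0, -0.03, 0, 0, 0, 0, 0.0358, -0.0095, 0, 0, 0, 0, 1, 0.0358, -0.0095, 0, 0, 0, 0, 1, 0.0358, -0.0095, 0, 0, 0, 0, 1, 0.0358, -0.0095, 0, 0, 0, 0, 1, 0.0358, -0.0095, 0, 0, 0, 0, 1, 0.0358, -0.0095, 0, 0, 0, 0, 1, 0.0358, -0.0095, 0, 0, 0, 0, 1, 0.0358, -0.0095, 0, 0, 0, 0, 1, 0, 0, 0, 0, 0, 0, 1, 0, 0, 0, 0, 0, 0, 1],
)

```text
time_s: 7.32
ee_pos: [0.4813, 0.1725, 0.2685]
tcp_rot: [0.001, 0.676, 0.737, 0.0]
contact_force: [0.2, -0.6, -0.6]
finger_gap: 0.0854
```

```bash
python3 - <<'E'
from h import *
s=robot.state();print(s['ee_pos'],s['tcp_rot'],s['finger_gap'])
o={}
for n in ['top','scene']:
    p,d=eyes.read_camera(n);np.savez(n+'1.npz',p=p,d=d);P=pts(n,d)
    hsv=cv2.cvtColor(p,cv2.COLOR_RGB2HSV)
    b=cv2.inRange(hsv,(100,120,30),(125,255,255))
    m=(b>0)&(abs(P[...,0]-.55)<.1)&(abs(P[...,1]+.11)<.1)&(d>0)
    q=P[m];print(n,q.shape,'z',np.percentile(q[:,2],[2,50,98]).round(4))
    # outline -> ray cast on z=.097
    i=eyes.camera_info(n);K=np.array(i['camera_matrix']);R=np.array(i['R']);t=np.array(i['t']);C=-R.T@t
    def ray(u,v,z):
        r=R.T@np.linalg.inv(K)@np.array([u,v,1]);return C+r*(z-C[2])/r[2]
    cs,h=cv2.findContours(m.astype(np.uint8),cv2.RETR_CCOMP,cv2.CHAIN_APPROX_NONE)
    for c,hh in zip(cs,h[0]):
        if len(c)<10: continue
        W=np.array([ray(*x[0],.097)[:2] for x in c],np.float32)
        print('hole' if hh[3]>=0 else 'outer',len(c),cv2.minAreaRect(W),cv2.boundingRect(c))
    st=P[(abs(P[...,0]-.55)<.03)&(abs(P[...,1]+.11)<.03)&(P[...,2]>.112)&(P[...,2]<.135)];print('stud',len(st),np.median(st,0) if len(st) else '')
    if n=='top': save('t1',np.clip(cv2.resize(p[190:310,220:420],None,fx=4,fy=4)*1.4,0,255).astype(np.uint8))
    else: save('s2',np.clip(cv2.resize(p[140:340,240:440],None,fx=3,fy=3)*1.4,0,255).astype(np.uint8))
p,d=eyes.read_camera('wrist');save('w1',p)
E
```

```text
[0.48130842 0.17252244 0.26849885] [5.50743839e-04 6.75781397e-01 7.37101842e-01 2.72864647e-04] 0.08542634442144556
top (3520, 3) z [0.0925 0.0971 0.1018]
outer 240 ((0.542062520980835, -0.10963818430900574), (0.13825632631778717, 0.1367218792438507), 4.907432556152344) (323, 217, 67, 67)
hole 49 ((0.548512876033783, -0.10870162397623062), (0.038038820028305054, 0.03814448416233063), 89.48719024658203) (347, 238, 18, 18)
stud 75 [ 0.54622364 -0.10797243  0.12116497]
scene (2374, 3) z [0.092  0.0966 0.101 ]
outer 170 ((0.5439314246177673, -0.1083325743675232), (0.1411249041557312, 0.13956652581691742), 4.836618423461914) (267, 182, 80, 61)
hole 42 ((0.544339656829834, -0.11609403789043427), (0.05173705145716667, 0.03613454848527908), 58.33358383178711) (297, 201, 16, 17)
stud 61 [ 0.54936134 -0.10642847  0.12042514]
```

View pics/t1.png

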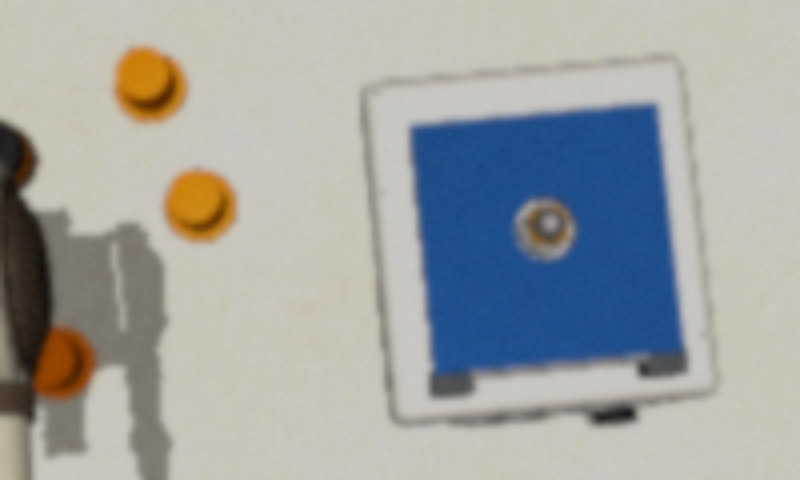

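View pics/s2.png

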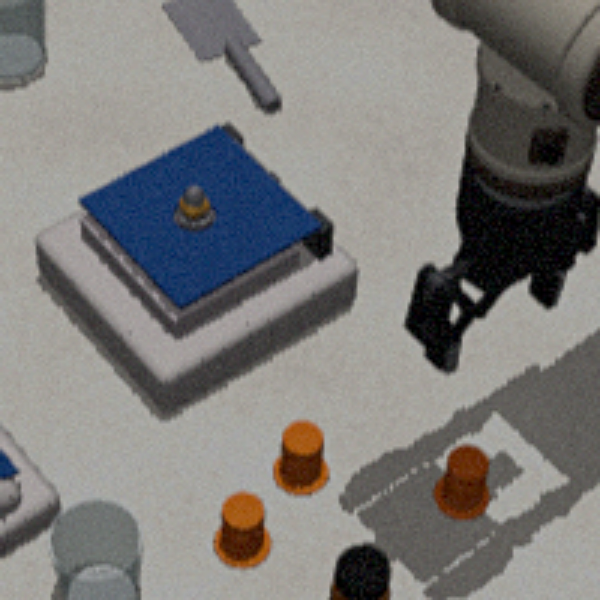

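View pics/w1.png

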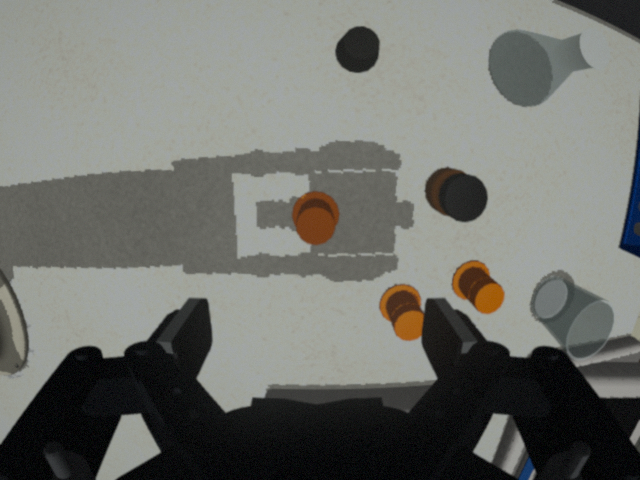

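The cover lies flat (face at z ≈ 0.097) and the stud stands in the hole, at top crop (547,225) and scene crop (194,205). In the wrist view the chosen cap is centred between the jaws at (316,217). Now I descend and grip it.

>>> step_arm(
  rows=[0, 0, 0.05, 0, 0, 0, 1, 0, 0, 0.05, 0, 0, 0, 1, 0, 0, 0.045, 0, 0, 0, 1, 0, 0, 0.025, 0, 0, 0, 1, 0, 0, 0.0185, 0, 0, 0, 1, 0, 0, 0, 0, 0, 0, 1, 0, 0, 0, 0, 0, 0, 0, 0, 0, 0, 0, 0, 0, 0, 0, 0, 0, 0, 0, 0, 0, 0, 0, 0, 0, 0, 0, 0, 0, 0, 0, 0, 0, 0, 0, 0, 0, 0, 0, 0, 0, 0],
)

```text
time_s: 8.98
ee_pos: [0.4817, 0.173, 0.0804]
tcp_rot: [0.001, 0.676, 0.737, 0.001]
contact_force: [-1.5, 0.4, 6.4]
finger_gap: 0.0303
```

>>> step_arm(
  rows=[0, 0, -0.01, 0, 0, 0, 0, 0, 0, -0.03, 0, 0, 0, 0, 0, 0, -0.05, 0, 0, 0, 0, 0, 0, -0.05, 0, 0, 0, 0, 0, 0, -0.05, 0, 0, 0, 0, 0, 0, 0, 0, 0, 0, 0, 0, 0, 0, 0, 0, 0, 0],
)

```text
time_s: 9.85
ee_pos: [0.4804, 0.1728, 0.2687]
tcp_rot: [-0.0, 0.676, 0.737, -0.0]
contact_force: [-0.7, 0.0, -0.7]
finger_gap: 0.0303
```

```bash
python3 - <<'E'
from h import *
s=robot.state();print(s['ee_pos'],s['tcp_rot'],s['finger_gap'],s['contact_force'])
p,d=eyes.read_camera('scene');np.savez('scene2.npz',p=p,d=d)
save('s3',np.clip(cv2.resize(p[160:340,340:480],None,fx=4,fy=4,interpolation=cv2.INTER_CUBIC)[:600]*1.6,0,255).astype(np.uint8))
P=pts('scene',d);hsv=cv2.cvtColor(p,cv2.COLOR_RGB2HSV);m=cv2.inRange(hsv,(5,150,60),(20,255,255))>0
q=P[m&(P[...,2]>.1)&(d>0)];print(len(q),np.percentile(q,[2,50,98],axis=0).round(4) if len(q) else '')
p,d=eyes.read_camera('wrist');save('w2',p)
E
```

```text
[0.48038182 0.17284025 0.26874299] [-3.84328676e-04  6.75825575e-01  7.37061372e-01 -4.23045009e-04] 0.030323923346365553 [-0.73080691  0.02015285 -0.67311462]
144 [[ 0.4653 -0.3692  0.1088]
 [ 0.4845  0.1831  0.1931]
 [ 0.6917  0.1926  0.2406]]
```

View pics/s3.png

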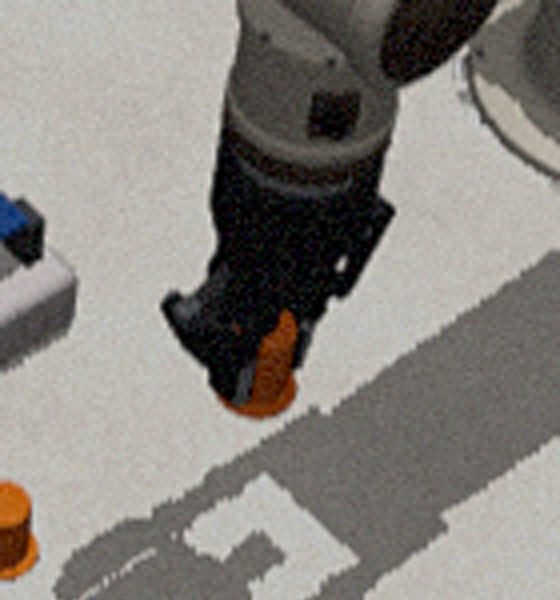

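View pics/w2.png

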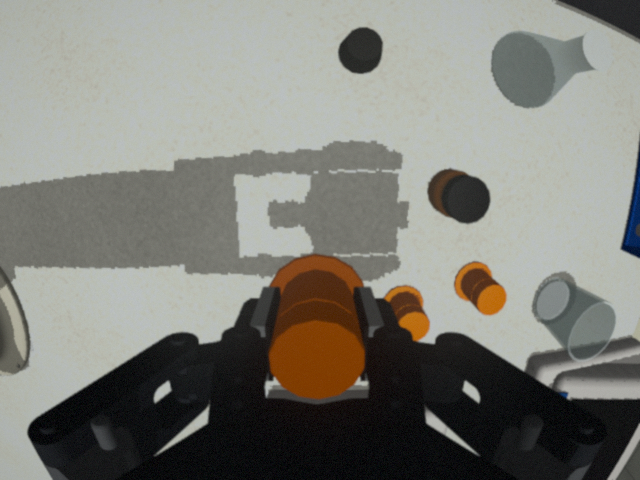

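The cap is gripped upright, its top centred at wrist (317,359), with the flange below the pads. I'll compute the stud axis from its tip in both views, then the move.

```bash
python3 - <<'E'
from h import *
for n,u,v in [('top',357.5,245.5),('scene',304.6,203.0)]:
    i=eyes.camera_info(n);K=i['camera_matrix'];R=i['R'];t=i['t'];C=-R.T@t
    r=R.T@np.linalg.inv(K)@np.array([u,v,1]);print(n,C+r*(.126-C[2])/r[2])
p=np.load('top1.npz')['p'];s=np.load('scene1.npz')['p']
a=cv2.resize(p[230:260,340:375],None,fx=11,fy=11,interpolation=cv2.INTER_NEAREST);b=cv2.resize(s[190:220,285:320],None,fx=11,fy=11,interpolation=cv2.INTER_NEAREST)
save('st',np.hstack([a,b]))
E
```

```text
top [ 0.54743009 -0.11072301  0.126     ]
scene [ 0.5475331  -0.10962363  0.126     ]
```

View pics/st.png

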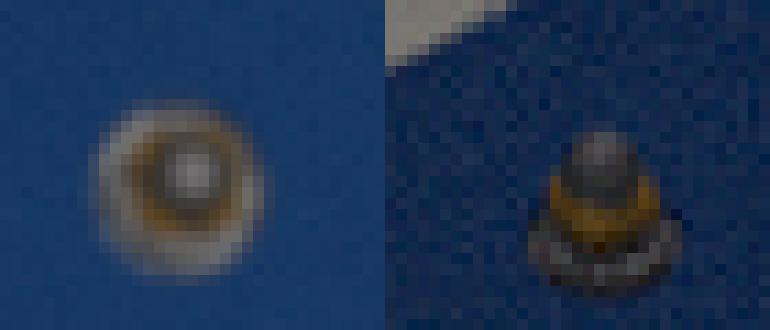

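The tip is at top (357.5,245.6) and scene (304.7,203.2). Both views put the stud axis at about (0.548, -0.109), and the cover hole agrees within 2 mm. I'll carry the cap over it.

>>> step_arm(
  rows=[-0.03595, 0.00535, 0, 0, 0, 0, 0, -0.03595, 0.00535, 0, 0, 0, 0, 0, -0.03595, 0.00535, 0, 0, 0, 0, 0, -0.03595, 0.00535, 0, 0, 0, 0, 0, -0.03595, 0.00535, 0, 0, 0, 0, 0, -0.03595, 0.00535, 0, 0, 0, 0, 0, -0.03595, 0.00535, 0, 0, 0, 0, 0, -0.03595, 0.00535, 0, 0, 0, 0, 0, 0, 0, 0.02, 0, 0, 0, 0, 0, 0, 0.02, 0, 0, 0, 0, 0, 0, 0.01, 0, 0, 0, 0, 0, 0, 0, 0, 0, 0, 0, 0, 0, 0, 0, 0, 0, 0],
)

```text
time_s: 11.58
ee_pos: [0.5488, -0.11, 0.22]
tcp_rot: [0.0, 0.676, 0.737, 0.0]
contact_force: [-0.1, 0.1, -1.2]
finger_gap: 0.0303
```

```bash
python3 - <<'E'
from h import *
s=robot.state();print(s['ee_pos'],s['tcp_rot'],s['contact_force'])
p,d=eyes.read_camera('scene')
save('s4',np.clip(cv2.resize(p[150:260,250:380],None,fx=5,fy=5,interpolation=cv2.INTER_CUBIC)*1.6,0,255).astype(np.uint8))
p,d=eyes.read_camera('wrist');save('w3',p)
E
```

```text
[ 0.54877374 -0.10996152  0.2199872 ] [4.33200605e-04 6.75753267e-01 7.37127748e-01 1.33129441e-04] [-0.11290113  0.062885   -1.16129302]
```

View pics/s4.png

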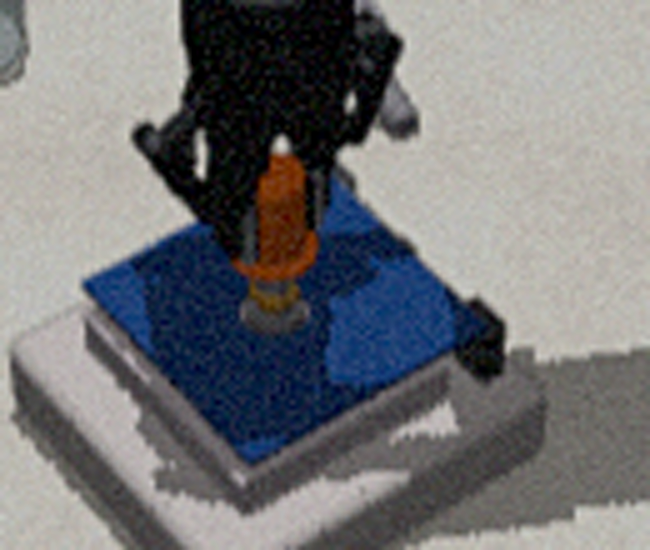

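View pics/w3.png

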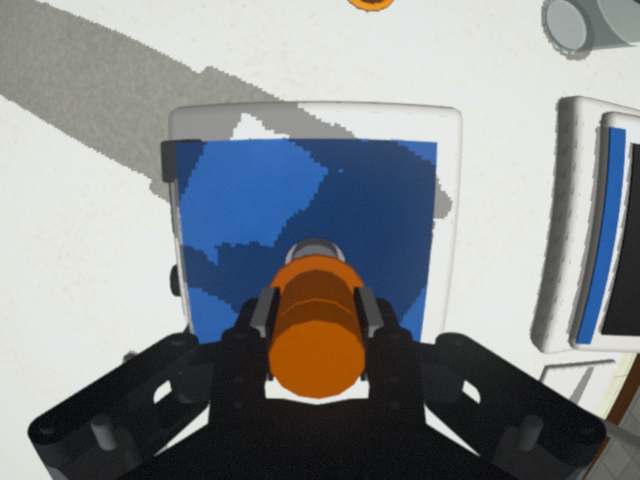

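In the scene view the flange at (276,250) is right above the stud's shoulder at (275,310). In the wrist view the hole is centred at column 315 and the cap at 317, so they are aligned within about 1 mm. I lower it onto the catches.

>>> step_arm(
  rows=[0, 0, 0.008, 0, 0, 0, 0, 0, 0, 0.006, 0, 0, 0, 0, 0, 0, 0.006, 0, 0, 0, 0, 0, 0, 0.004, 0, 0, 0, 0, 0, 0, 0, 0, 0, 0, 0],
)

```text
time_s: 12.3
ee_pos: [0.5483, -0.1099, 0.195]
tcp_rot: [-0.0, 0.676, 0.737, -0.0]
contact_force: [0.8, 0.1, -0.2]
finger_gap: 0.0305
```

>>> step_arm(
  rows=[0, 0, 0.0015, 0, 0, 0, 0, 0, 0, 0.0015, 0, 0, 0, 0, 0, 0, 0, 0, 0, 0, 0],
)

```text
time_s: 12.68
ee_pos: [0.5487, -0.1102, 0.1934]
tcp_rot: [0.001, 0.676, 0.737, -0.0]
contact_force: [-2.0, -0.0, 4.2]
finger_gap: 0.0305
```

>>> step_arm(
  rows=[0, 0, 0.0015, 0, 0, 0, 0, 0, 0, 0.0015, 0, 0, 0, 0, 0, 0, 0, 0, 0, 0, 0],
)

```text
time_s: 13.05
ee_pos: [0.549, -0.1104, 0.192]
tcp_rot: [0.001, 0.676, 0.737, -0.0]
contact_force: [-5.6, 1.0, 13.7]
finger_gap: 0.0304
```

>>> step_arm(
  rows=[0, 0, 0.0015, 0, 0, 0, 0, 0, 0, 0.001, 0, 0, 0, 0],
)

```text
time_s: 13.3
ee_pos: [0.5491, -0.1104, 0.1906]
tcp_rot: [0.001, 0.676, 0.737, -0.0]
contact_force: [-10.1, 1.4, 20.7]
finger_gap: 0.0302
```

>>> step_arm(
  rows=[0, 0, 0.0015, 0, 0, 0, 0, 0, 0, 0.001, 0, 0, 0, 0],
)

```text
time_s: 13.55
ee_pos: [0.5487, -0.1103, 0.1871]
tcp_rot: [0.001, 0.676, 0.737, -0.0]
contact_force: [-7.6, 1.5, 14.4]
finger_gap: 0.0301
```

>>> step_arm(
  rows=[0, 0, 0.001, 0, 0, 0, 0, 0, 0, 0.0015, 0, 0, 0, 0],
)

```text
time_s: 13.8
ee_pos: [0.5485, -0.1103, 0.183]
tcp_rot: [0.0, 0.676, 0.737, -0.0]
contact_force: [-1.7, -0.8, 1.6]
finger_gap: 0.0304
```

>>> step_arm(
  rows=[0, 0, 0.001, 0, 0, 0, 0, 0, 0, 0.001, 0, 0, 0, 0, 0, 0, 0, 0, 0, 0, 0],
)

```text
time_s: 14.18
ee_pos: [0.5484, -0.1098, 0.1796]
tcp_rot: [-0.0, 0.676, 0.737, 0.0]
contact_force: [0.3, 0.2, -0.3]
finger_gap: 0.03
```

It clicked: the force dropped from 20.7 N to about 0. I keep going down to the shoulder and press.

>>> step_arm(
  rows=[0, 0, 0.001, 0, 0, 0, 0, 0, 0, 0.001, 0, 0, 0, 0, 0, 0, 0, 0, 0, 0, 0],
)

```text
time_s: 14.55
ee_pos: [0.5486, -0.1099, 0.1793]
tcp_rot: [-0.0, 0.676, 0.737, -0.0]
contact_force: [-4.8, 0.7, 9.4]
finger_gap: 0.0304
```

>>> step_arm(
  rows=[0, 0, 0.001, 0, 0, 0, 0, 0, 0, 0, 0, 0, 0, 0],
)

```text
time_s: 14.8
ee_pos: [0.5487, -0.1099, 0.1793]
tcp_rot: [-0.0, 0.676, 0.737, -0.0]
contact_force: [-7.6, 2.5, 14.8]
finger_gap: 0.0306
```

```bash
python3 - <<'E'
from h import *
p,d=eyes.read_camera('scene')
save('s5',np.clip(cv2.resize(p[150:260,250:380],None,fx=5,fy=5,interpolation=cv2.INTER_CUBIC)*1.6,0,255).astype(np.uint8))
p,d=eyes.read_camera('wrist');save('w4',p)
s=robot.state();print(s['ee_pos'],s['contact_force'])
E
```

```text
[ 0.54867463 -0.10987851  0.17931782] [-7.27883128  2.99541117 15.09126027]
```

View pics/s5.png

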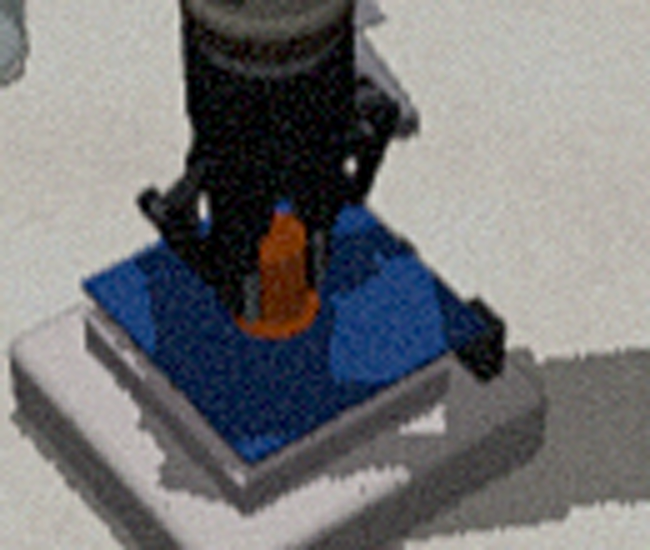

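View pics/w4.png

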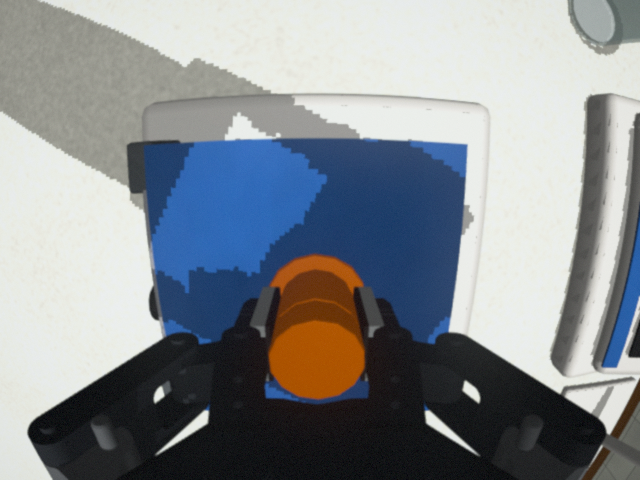

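The flange at scene crop (277,320) sits right on the shut cover, with no stud visible below it. In the wrist view the cap hasn't moved in the grip (top still at (317,359)). The push is holding at 15 N, so I'm handing in now.

```bash
python3 -c "
from rig import robot
print(robot.sign_off()); s=robot.state(); print(s['time_s'],s['contact_force'])"
```

```text
the job is handed in; nothing more can be done
None
the job is handed in; nothing more can be done
```

The shaker is ready to run, and I handed the job in at about 15 s with the arm still pressing the seated cap down at about 15 N.

- **Cover:** I folded it flat with the shut fingertips. It met its stop at 11 N, and both cameras put its face at z ≈ 0.097 m with the stud up through the hole.
- **Cap:** I took the orange cap nearest the base (0.51 m away) and pressed it onto the stud. The vertical force rose to about 20.7 N and dropped to zero at the click. The cap then went on to a hard stop within 1 mm of the expected height.
- **Last checks:** The flange sits right on the cover with no stud showing below it, and the cap has not shifted in the grip.

**Disagreements:**
- The peak force was higher than the stated 10–15 N.
- A sideways force of 7–8 N shows alongside the downward push. The same share showed when I pressed the cover, so I put it down to arm compliance.
- I aimed at a mean of the stud-axis readings from the cameras, which differed by about 2 mm.
- I did not take a final picture of the other things on the bench. The arm's path stayed clear of them.

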